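Grade hold-down weights by dragging them

TASK

The three hold-down weights look alike but their soles differ: drag each one at least 4 cm along the grey mat and feel how hard it pulls, keeping all three on the mat and without pressing down hard. Then gently set the grippiest weight flat in the middle of the steep board rest and the middling one flat in the middle of the gentle board rest, where they must stay put when let go, and leave the slickest standing on the mat. Leave the tray, bottle and screwdriver where they are.

Things in the scene. Friction and masses are not known exactly. Their poses are not given: they have to be found in the camera images.
- weight_a_center (a point): centre of hold-down weight a: round steel, 54 mm diameter, cap 33 mm tall; this point is on its axis half-way up the cap, 25.5 mm above what it stands on; z is its axis. Below the cap is a dark disc sole, 52 mm wide, 5 mm thick, with a 4 mm gap between. The three look the same; which sole is grippy, middling or slick changes each time, whatever the letter
- weight_b_center (a point): centre of hold-down weight b: round steel, 54 mm diameter, cap 33 mm tall; this point is on its axis half-way up the cap, 25.5 mm above what it stands on; z is its axis. In all three, sole and core (0.75 kg together) are captive in the cap (0.15 kg) but float 4 mm: with the cap held 2 mm up only the core's weight is on the sole; lifted clear, the sole hangs 4 mm lower; a held cap pushed down presses the sole
- weight_c_center (a point): centre of hold-down weight c: round steel, 54 mm diameter, cap 33 mm tall; this point is on its axis half-way up the cap, 25.5 mm above what it stands on; z is its axis. The soles' friction is about 0.85, 0.38 and 0.08 (10% either way): drag force about 6.3, 2.8 and 0.6 N with the cap held 2 mm up, 7.5, 3.4 and 0.7 N pushed from the side
- mat: fixed flat grey mat, 260 mm (x) by 360 mm (y), 3 mm thick; origin at the centre of its underside, on the table; the weights start standing on it in a row along its y, about 110 mm apart, 35 mm to the +x side of its middle; drag them towards its -x. Closing a strong grip on a standing weight can press it down; a weak grip lets the grippy one tilt as it is dragged
- rest_steep_deck (a point): steep board rest: fixed aluminium deck on a black foot, sloping 25 degrees, 110 mm long along the slope, 90 mm wide, no lips; the deck rises along its +x (low edge to the robot at yaw 0); this point is the middle of the deck's upper face, 45 mm above the table; z is vertical, not square to the deck. The middling and slick soles slide off it
- rest_gentle_deck (a point): gentle board rest: fixed aluminium deck on a black foot, sloping 11.3 degrees, 110 mm long along the slope, 90 mm wide, no lips; the deck rises along its +x (low edge to the robot at yaw 0); this point is the middle of the deck's upper face, 45 mm above the table; z is vertical, not square to the deck. The slick sole slides off it
- rest_steep: the steep board rest as a whole; origin at the centre of its underside, 45 mm straight below the deck point; axes as the deck point's
- rest_gentle: the gentle board rest as a whole; origin at the centre of its underside, 45 mm straight below the deck point; axes as the deck point's
- parts_tray: bystander: black open parts tray, 80 x 150 x 35 mm, beyond the mat; origin at the centre of its underside
- flux_bottle: bystander: small white plastic bottle, 40 mm diameter, 85 mm tall; origin at the centre of its underside
- driver: bystander: screwdriver lying on the table, about 160 mm long along its x; origin near its middle
Things that resemble listed ones, but are neither listed nor needed, are in the scene too. Leave any red look-alike of the rest_gentle alone. What is shaped like the part that bears weight_b_center but green is not meant.

How it is judged:
By the outcome, as a careful person would: the job done as asked, in the order asked, and still so for the second after the job is handed in, with the robot touching nothing.
It also fails if it takes over 72 s, if anything falls off the work surface, if the arm or the gripper's body presses on something with over 40 N, if the wrist force passes 120 N, or if a joint passes its speed limit or range.

ROBOT

A 6-joint arm with a two-finger parallel gripper is mounted at the origin on the work surface. World frame = base frame: x ahead of the robot, y to its left, z up, the work surface at z = 0. Lengths are in m, angles in rad, forces in N, time in s.
With the tool pointing down it reaches from about 0.4 to 0.825 m from the base axis. Payload 7 kg.
Tool frame: the origin (TCP) lies between the finger pads; the fingertips stand bot.finger_overhang ahead of it and the grasp point (between the pads) lies 8 mm behind it (bot.finger_overhang is the distance from the TCP to the fingertips, in m); x points along the fingers, y is the direction in which the jaws open and shut, and the axes are right-handed (so a half turn about x gives the same grasp; the last joint's range is limited). The gripper opens to 88 mm and grips with 3 to 60 N. Pads are 19 mm wide; open, the fingers measure 130 mm over their backs; the gripper's body (78 mm by 193 mm) begins 47 mm behind the grasp point.
Start: joints at [-1.046, 0.359, 0.012, 0, -1.224, -0.288], TCP at [0.158, -0.656, 0.205] pointing down, gripper open.
Joint ranges: [-3.07, 3.07], [-1.43, 2.12], [-1.02, 1.25], [-3.03, 1.67], [-3.05, -0], [-3.03, 3.03]. Speed limits (rad/s): [2.39, 2.39, 3.01, 3.14, 3.14, 3.14].

INTERFACE

Orientations are given as a unit quaternion [w, x, y, z].
In Python, from cell import bot, imaging gives the robot as it stands.
- The arm moves only by the tool servo_tool, never from a script. Its argument "steps" is text: rows parted by semicolons, each of 6 numbers parted by spaces: the shift along the tool's x, y, z in m, then the turn, a rotation vector about the tool's x, y, z in degrees. A call has 1 to 12 rows; each row is the pose to reach, as a shift and turn from the pose commanded when the call began, along the tool's axes at that moment; what a row does not reach only later rows make up. A row lasts 1/12 s, in which the tool goes at most 41.7 mm and 7.16 degrees, less where a joint would pass 70% of its speed; a pose out of reach is approached as far as the arm can. A call with a gripper value outside its range is refused whole. "fingers" is the closure, from 0 (fully open) to 1 (shut), set as the call begins (left out, the last holds). The fingers move at their own pace and stop on an object; "newtons" is the grip in N (left out, the last holds). Time passes only in rows, so rows that repeat a pose let the fingers close. It gives the time, the measured TCP pose, the force and the opening at its end, in the units of the state.
- bot.observe(): the state, without advancing time (a new reading comes with each control period).
- imaging.get_image(name): name is "scene" or "top"; returns the picture (420x560x3 uint8, red, green, blue); there is no depth.
- imaging.camera_model(name): a dict with "fx", "fy", "cx", "cy" (pixels), "k1" (the pictures are not rectified: a ray, as slopes to the right and down, at radius r is drawn at 1 + k1 r^2 times it, then the intrinsics apply), "extrinsics" (4x4, takes a point from world to camera coordinates). Camera axes: x right, y down, z forward; pixel columns grow to the right and rows downward; lengths in m; the calibration is good to about 2 mm. A picture is of the moment at which its call begins. camera_model takes no time and is no camera call.
- bot.close_job(): hands the job in, once; it reports no verdict.
The state is a dict: "time_s": time; "joints": joint angles; "dq": joint speeds; "effort": joint torques, N m; "ee_pos": TCP position; "eef_rot": TCP orientation; "contact_force": force on the tool from outside, world axes, zero at the start; "torque": the same for the moment, N m; "width": opening from 0.0 (shut) to 1.0 (fully open).
Only numpy, scipy, OpenCV 4.12 (cv2) and the standard library are available. Lean on these libraries where they do the work, as an engineer would, in place of code of your own. Each camera call takes 0.05 s, during which the arm holds its last target. There are 200 camera calls.

## Working session

There is one attempt and no reset: what is moved stays moved. The work goes in short steps, Python scripts to look and compute and a tool call to move; the robot and the scene stay as the last step left them, time stands still between calls to the robot, and variables do not carry over. Pictures are saved under pics/ and viewed, about 8 in all and at most 12, crops included, and the job is handed in when it is done.

Besides the shell and the picture viewer there is one more tool, called after "Call:" by a JSON object that holds its "method" and its "body", one argument or row to a line. servo_tool: Moves the arm, as the interface text tells. Its arguments: {"type":"object","properties":{"steps":{"type":"string"},"fingers":{"type":"number"},"newtons":{"type":"number"}},"required":["steps"]}

```bash
mkdir -p pics; ls
python3 - <<'E'
from cell import bot, imaging
import cv2,numpy as np
for n in("scene","top"):
    im=imaging.get_image(n); cv2.imwrite(f"pics/{n}0.png",im[:,:,::-1])
    m=imaging.camera_model(n); print(n,{k:(np.round(v,4).tolist()) for k,v in m.items()})
print(bot.observe(), bot.finger_overhang)
E
```

```text
pics
scene {'fx': 421.5321, 'fy': 421.5321, 'cx': 283.6889, 'cy': 211.0369, 'k1': -0.0971, 'extrinsics': [[-0.733, 0.6802, 0.0032, 0.4184], [0.3704, 0.403, -0.8369, -0.1951], [-0.5706, -0.6123, -0.5473, 1.652], [0.0, 0.0, 0.0, 1.0]]}
top {'fx': 451.9296, 'fy': 451.9296, 'cx': 287.6744, 'cy': 215.7264, 'k1': 0.0467, 'extrinsics': [[-0.0202, -0.9997, 0.013, 0.0195], [-0.9923, 0.0185, -0.1224, 0.594], [0.1221, -0.0153, -0.9924, 1.0901], [0.0, 0.0, 0.0, 1.0]]}
{'time_s': 0.1, 'joints': array([-1.04588633e+00,  3.59302595e-01,  1.11428408e-02, -2.75756947e-04,
       -1.22410250e+00, -2.88118723e-01]), 'dq': array([-0.00044679, -0.00065772,  0.00311571,  0.00093635,  0.00138817,
       -0.00010873]), 'effort': array([-2.76415783e-03, -5.84161735e+01,  2.93747020e+01,  7.01561362e+00,
        1.00711745e-02, -9.13471786e-05]), 'ee_pos': array([ 0.1582041 , -0.65571372,  0.20372718]), 'eef_rot': array([ 0.70203961, -0.08297763,  0.70228108,  0.08400221]), 'contact_force': array([-0.42407   ,  0.40789378,  0.31822641]), 'torque': array([-0.05381269,  0.00762649, -0.02315798]), 'width': 0.9996370029231153} 0.011
```

View pics/scene0.png

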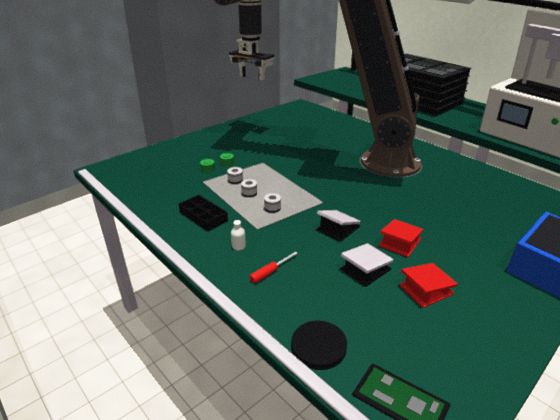

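View pics/top0.png

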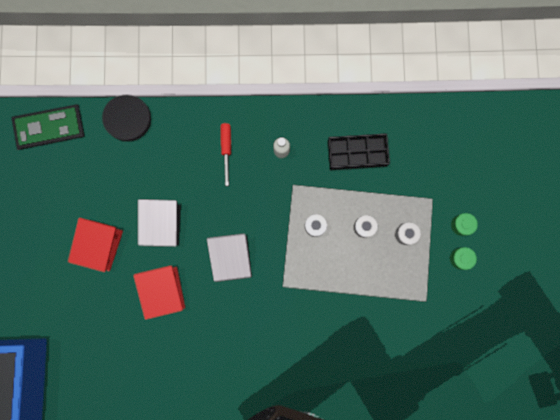

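The two grey rests are at top (158,222) and (229,257). The steel weights are at top (316,225), (366,226) and (409,233). Possible confusions are the red rests (95,245) and (159,292), and the green weights (466,224) and (465,258). One crop should settle which rest is which.

Run:
```python
import cv2,numpy as np
s=cv2.imread("pics/scene0.png");t=cv2.imread("pics/top0.png")
a=cv2.resize(s[195:295,300:400],(400,400),interpolation=cv2.INTER_CUBIC)
b=cv2.resize(t[190:290,130:260],(390,300),interpolation=cv2.INTER_CUBIC)
c=cv2.resize(s[155:220,210:310],(400,260)[:2],interpolation=cv2.INTER_CUBIC)[:200]
d=np.zeros((600,800,3),np.uint8); d[:400,:400]=a; d[:300,410:800]=b; d[400:600,:400]=c
e=cv2.resize(t[200:260,290:430],(390,167),interpolation=cv2.INTER_CUBIC); d[310:477,410:]=e
cv2.imwrite("pics/crop1.png",d)
```

```text
(no output)
```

View pics/crop1.png

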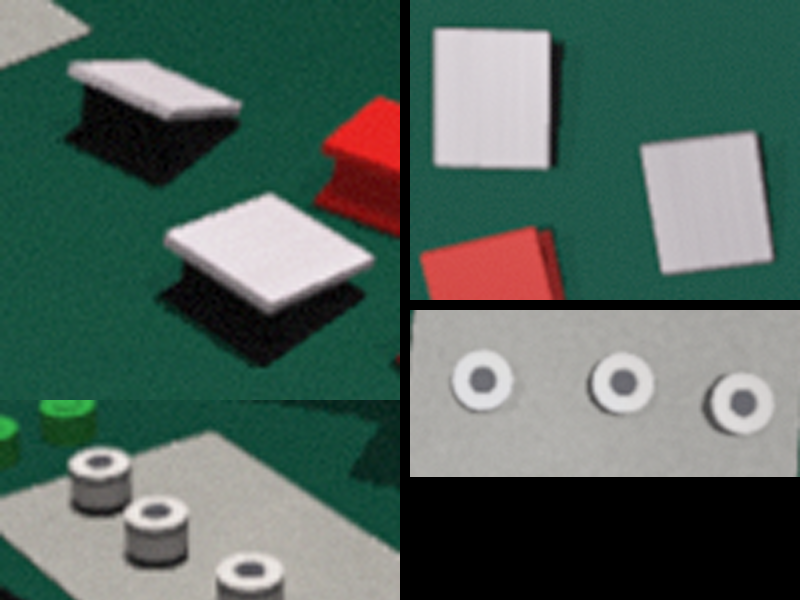

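Steep rest = scene (338,222) / top (229,257), visibly tilted. Gentle rest = scene (367,258) / top (158,222). The steel weights' cap tops are clear in both views.

```bash
cat > h.py <<'E'
import cv2,numpy as np
from scipy.optimize import least_squares
from scipy.spatial.transform import Rotation as R
from cell import bot, imaging
M={n:imaging.camera_model(n) for n in("scene","top")}
def proj(n,P):
    m=M[n];E=np.array(m["extrinsics"]);c=E[:3,:3]@P+E[:3,3];u=c[:2]/c[2];u=u*(1+m["k1"]*(u@u))
    return np.array([m["fx"]*u[0]+m["cx"],m["fy"]*u[1]+m["cy"]])
def tri(t,s):
    f=lambda P:np.r_[proj("top",P)-t,proj("scene",P)-s]
    r=least_squares(f,[.5,0,.05]);return r.x,np.abs(r.fun).max()
def onz(n,px,z):
    r=least_squares(lambda p:proj(n,np.r_[p,z])-px,[.5,0]);return r.x
def state():
    o=bot.observe();q=o["eef_rot"];r=R.from_quat([q[1],q[2],q[3],q[0]]).as_matrix()
    return o,r
E
python3 - <<'E'
from h import *
T1=lambda p:np.array([(p[0]-410)/3+130,p[1]/3+190])-1/3
S1=lambda p:np.array([p[0]/4+300,p[1]/4+195])-.375
D={"steep":([(640,146),(754,132),(772,260),(662,273)],[(165,110),(70,65),(148,60),(240,103)]),
"gentle":([(433,29),(549,32),(549,167),(433,166)],[(268,301),(167,238),(270,195),(373,258)])}
for k,(a,b) in D.items():
    P=[];
    for t,s in zip(a,b):
        p,e=tri(T1(t),S1(s));P.append(p);print(k,p.round(4),e.round(2))
    P=np.array(P);up=(P[0]+P[1]-P[2]-P[3])/2;w=(P[0]+P[3]-P[1]-P[2])/2
    print(" centre",P.mean(0).round(4),"len",np.linalg.norm(up).round(3),"wid",np.linalg.norm(w).round(3),"slope",np.degrees(np.arctan2(up[2],np.hypot(*up[:2]))).round(1),"yaw",np.degrees(np.arctan2(up[1],up[0])).round(1),np.degrees(np.arctan2(-w[0],w[1])).round(1))
for t,s in zip([(482,380),(623,383),(742,403)],[(250,570),(157,512),(100,464)]):
    tp=np.array([(t[0]-410)/2.786+290,(t[1]-310)/2.786+200])-.3;sp=np.array([s[0]/4+210,(s[1]-400)/4+155])-.375
    p,e=tri(tp,sp);print("w",p.round(4),e.round(2),onz("top",tp,.045).round(4))
m=[onz("top",p,.003) for p in [(293,187),(432,199),(427,300),(284,287)]];print(np.round(m,3),np.mean(m,0))
o,r=state();print(r.round(3))
E
```

```text
steep [0.54   0.2042 0.067 ] 0.39
steep [0.5479 0.1151 0.0655] 0.86
steep [0.4453 0.1049 0.0198] 0.92
steep [0.4377 0.1942 0.0203] 0.06
 centre [0.4927 0.1546 0.0432] len 0.113 wid 0.09 slope 24.2 yaw 5.6 5.0
gentle [0.6391 0.373  0.057 ] 0.23
gentle [0.6341 0.2835 0.0507] 1.06
gentle [0.5253 0.2866 0.0305] 0.81
gentle [0.5294 0.3785 0.0323] 0.24
 centre [0.582  0.3304 0.0426] len 0.112 wid 0.091 slope 11.6 yaw -2.2 -2.9
w [ 0.5686 -0.0595  0.0431] 0.6 [ 0.5693 -0.0602]
w [ 0.5635 -0.1845  0.0425] 0.76 [ 0.5643 -0.185 ]
w [ 0.544  -0.2897  0.0407] 0.73 [ 0.5446 -0.2893]
[[ 0.673 -0.008]
 [ 0.635 -0.365]
 [ 0.379 -0.337]
 [ 0.418  0.02 ]] [ 0.52624974 -0.17244475]
[[-0.001 -0.234  0.972]
 [ 0.001  0.972  0.234]
 [-1.     0.001 -0.   ]]
```

Call:
{"method": "servo_tool", "body": {
  "steps": "0.02 0.07 0.115 6 0 0;0.02 0.07 0.115 6 0 0;0.02 0.07 0.115 6 0 0;0.05 0.14 0.24 13.5 0 0;0.05 0.14 0.24 13.5 0 0;0.05 0.14 0.24 13.5 0 0;0.074 0.2 0.35 13.5 0 0;0.074 0.2 0.35 13.5 0 0;0.074 0.2 0.35 13.5 0 0;0.074 0.266 0.459 13.5 0 0;0.074 0.266 0.459 13.5 0 0;0.074 0.266 0.459 13.5 0 0",
  "fingers": 0,
  "newtons": 10
}}

```text
time_s: 1.1
ee_pos: [0.5148, -0.3155, 0.1319]
eef_rot: [0.707, -0.0, 0.707, 0.001]
contact_force: [-0.3, -1.1, -0.2]
width: 0.998
```

Call:
{"method": "servo_tool", "body": {
  "steps": "0 0 0 0 0 0;0 0 0 0 0 0;0 0 0 0 0 0"
}}

```text
time_s: 1.35
ee_pos: [0.5137, -0.3169, 0.1318]
eef_rot: [0.707, -0.001, 0.707, 0.001]
contact_force: [-0.9, 0.3, -0.1]
width: 1.002
```

Call:
{"method": "servo_tool", "body": {
  "steps": "0.01 0.027 0.031 0 0 0;0.02 0.027 0.031 0 0 0;0.045 0.027 0.031 0 0 0;0.07 0.027 0.031 0 0 0;0.09 0.027 0.031 0 0 0;0.1 0.027 0.031 0 0 0;0.108 0.027 0.031 0 0 0;0.11 0.027 0.031 0 0 0;0.11 0.027 0.031 0 0 0;0.11 0.027 0.031 0 0 0"
}}

```text
time_s: 2.18
ee_pos: [0.5455, -0.2908, 0.0234]
eef_rot: [0.708, -0.001, 0.707, 0.0]
contact_force: [-0.2, 0.4, -0.2]
width: 0.999
```

Run:
```python
from h import *
o,r=state();print(o["ee_pos"],o["contact_force"])
s=imaging.get_image("scene");t=imaging.get_image("top")
a=cv2.resize(s[120:220,190:300],(440,400),interpolation=cv2.INTER_CUBIC)
b=cv2.resize(t[190:280,370:440],(311,400),interpolation=cv2.INTER_CUBIC)
cv2.imwrite("pics/g1.png",np.hstack([a,b])[:,:,::-1])
```

```text
[ 0.54548828 -0.29079749  0.02335083] [-0.22791393  0.3549186  -0.15746884]
```

View pics/g1.png

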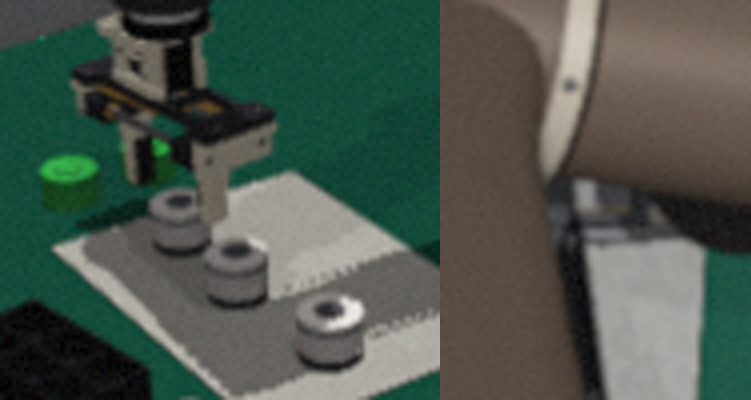

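Run:
```python
from h import *
f=lambda P:((proj("scene",np.array(P))-[190,120])*4+1.5).round(0)
for P in [(.5455,-.2908+.044,.0124),(.5455,-.2908-.044,.0124),(.5455,-.2908+.055,.0124),(.544,-.2897,.045),(.544,-.2897,.003)]:print(P,f(P))
```

```text
(0.5455, -0.24680000000000002, 0.0124) [207. 249.]
(0.5455, -0.3348, 0.0124) [148. 214.]
(0.5455, -0.2358, 0.0124) [215. 254.]
(0.544, -0.2897, 0.045) [177. 199.]
(0.544, -0.2897, 0.003) [180. 240.]
```

Run:
```python
import cv2,numpy as np
a=cv2.imread("pics/g1.png")[100:320,60:300]
a=np.clip(255*(a/255.)**.5,0,255).astype(np.uint8)
cv2.imwrite("pics/g1z.png",cv2.resize(a,None,fx=2.7,fy=2.7,interpolation=cv2.INTER_CUBIC))
```

```text
(no output)
```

View pics/g1z.png

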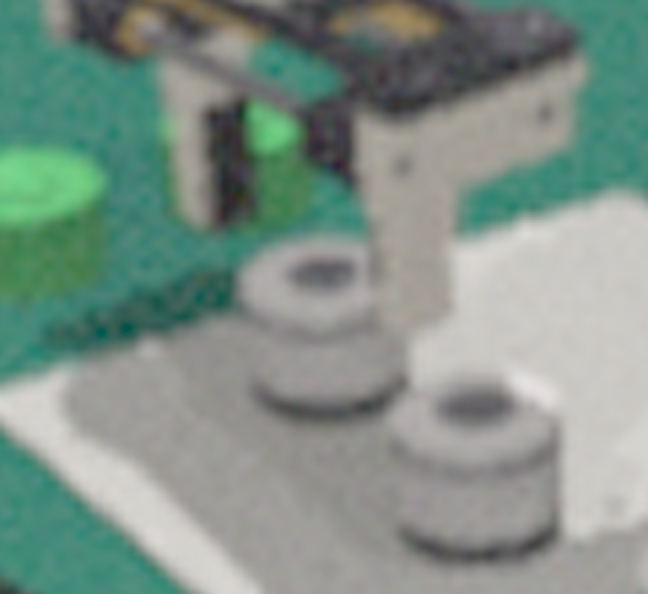

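Run:
```python
from h import *
for s in(1,-1):
  for z in (.193,.21,.23):
    P=np.array([.1582,-.6557,z])+s*.05*np.array([-.234,.972,0]);print(s,z,proj("scene",P).round(1))
o,r=state();print(o["time_s"],o["ee_pos"],o["joints"])
a=cv2.imread("pics/scene0.png")[30:100,210:300]
b=imaging.get_image("scene")[120:220,190:300,::-1]
cv2.imwrite("pics/s0z.png",np.hstack([cv2.resize(a,(360,280),interpolation=cv2.INTER_CUBIC),cv2.resize(b,(440,400),interpolation=cv2.INTER_CUBIC)[:280]]))
```

```text
1 0.193 [260.6  86.5]
1 0.21 [260.5  82.7]
1 0.23 [260.4  78.1]
-1 0.193 [242.7  82.9]
-1 0.21 [242.6  79.2]
-1 0.23 [242.4  74.7]
2.2833 [ 0.54567142 -0.29060142  0.02352874] [-1.73790593e-01  4.33341963e-01 -3.32244924e-01  2.36271436e-04
 -8.03184073e-01 -1.39591016e+00]
```

View pics/s0z.png

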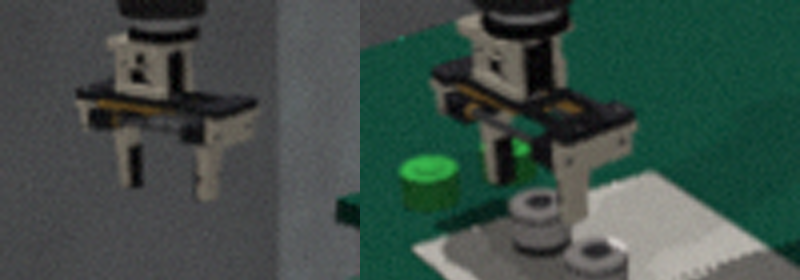

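Call:
{"method": "servo_tool", "body": {
  "steps": "0.002 0 0 0 0 0;0.004 0 0 0 0 0;0.007 0 0 0 0 0;0.007 0 0 0 0 0;0.007 0 0 0 0 0"
}}

```text
time_s: 2.75
ee_pos: [0.5447, -0.2902, 0.015]
eef_rot: [0.707, -0.0, 0.707, 0.0]
contact_force: [0.5, -1.1, -0.9]
width: 0.997
```

Call:
{"method": "servo_tool", "body": {
  "steps": "0.001 0 0 0 0 0;0.002 0 0 0 0 0;0.003 0 0 0 0 0;0.003 0 0 0 0 0"
}}

```text
time_s: 3.08
ee_pos: [0.5447, -0.2903, 0.012]
eef_rot: [0.707, -0.0, 0.707, 0.0]
contact_force: [-0.2, -0.2, -0.2]
width: 0.997
```

Call:
{"method": "servo_tool", "body": {
  "steps": "0.002 0 0 0 0 0;0.004 0 0 0 0 0;0.006 0 0 0 0 0;0.008 0 0 0 0 0;0.01 0 0 0 0 0;0.01 0 0 0 0 0;0.01 0 0 0 0 0"
}}

```text
time_s: 3.67
ee_pos: [0.5448, -0.2903, 0.0021]
eef_rot: [0.707, -0.0, 0.707, 0.0]
contact_force: [0.6, -0.3, -0.5]
width: 0.998
```

Run:
```python
from h import *
o,r=state();print(o["ee_pos"],o["contact_force"])
s=imaging.get_image("scene")[130:195,200:265,::-1];t=imaging.get_image("top")[150:300,330:480,::-1]
s=np.clip(255*(s/255.)**.6,0,255).astype(np.uint8)
cv2.imwrite("pics/g2.png",np.hstack([cv2.resize(s,(400,400),interpolation=cv2.INTER_CUBIC),cv2.resize(t,(400,400),interpolation=cv2.INTER_CUBIC)]))
f=lambda P:((proj("scene",np.array(P))-[200,130])*400/65).round(0)
x,y,z=o["ee_pos"]
for dz in(-.011,.015,.02):print(f((x,y+.05,z+dz)),f((x,y-.05,z+dz)))
```

```text
[ 0.54475496 -0.29028471  0.00207748] [ 0.57209885 -0.31756733 -0.46238811]
[265. 355.] [161. 294.]
[262. 316.] [158. 256.]
[262. 308.] [158. 248.]
```

View pics/g2.png

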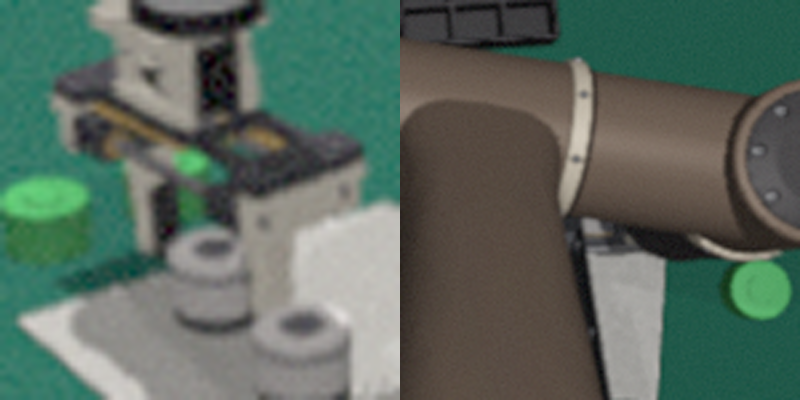

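Both fingertips show about 25 mm above where the reported TCP puts them, at the same x and y. There was also no contact at a reported tip height of -9 mm. I'll work with tip z = reported TCP z + 14 mm and check it against the grip.

Call:
{"method": "servo_tool", "body": {
  "steps": "0.002 0 0 0 0 0;0.004 0 0 0 0 0;0.006 0 0 0 0 0;0.006 0 0 0 0 0"
}}

```text
time_s: 4.1
ee_pos: [0.5445, -0.2902, -0.0043]
eef_rot: [0.707, -0.0, 0.707, 0.0]
contact_force: [-1.2, -0.7, 0.5]
width: 1.003
```

Call:
{"method": "servo_tool", "body": {
  "steps": "0 0 0 0 0 0;0 0 0 0 0 0;0 0 0 0 0 0;0 0 0 0 0 0;0 0 0 0 0 0;0 0 0 0 0 0;0 0 0 0 0 0;0 0 0 0 0 0",
  "fingers": 1,
  "newtons": 8
}}

```text
time_s: 4.77
ee_pos: [0.5449, -0.2902, -0.0037]
eef_rot: [0.707, -0.0, 0.707, 0.0]
contact_force: [-0.3, 1.6, 0.1]
width: 0.624
```

Call:
{"method": "servo_tool", "body": {
  "steps": "-0.001 0 0 0 0 0;-0.002 0 0 0 0 0;-0.002 0 0 0 0 0;-0.002 0 0 0 0 0"
}}

```text
time_s: 5.1
ee_pos: [0.5447, -0.2902, -0.0018]
eef_rot: [0.707, -0.0, 0.707, 0.0]
contact_force: [-0.2, 1.9, -1.8]
width: 0.621
```

Call:
{"method": "servo_tool", "body": {
  "steps": "0 0 0 0 0 0;0 0 0 0 0 0;0 0 0 0 0 0",
  "newtons": 25
}}

```text
time_s: 5.35
ee_pos: [0.5447, -0.2902, -0.0018]
eef_rot: [0.707, -0.0, 0.707, 0.0]
contact_force: [0.9, 2.0, -1.3]
width: 0.615
```

Call:
{"method": "servo_tool", "body": {
  "steps": "0 0 -0.004 0 0 0;0 0 -0.008 0 0 0;0 0 -0.012 0 0 0;0 0 -0.016 0 0 0;0 0 -0.02 0 0 0;0 0 -0.024 0 0 0;0 0 -0.028 0 0 0"
}}

```text
time_s: 5.93
ee_pos: [0.5166, -0.2905, -0.0016]
eef_rot: [0.707, -0.0, 0.707, 0.0]
contact_force: [2.1, 1.1, -2.8]
width: 0.62
```

Call:
{"method": "servo_tool", "body": {
  "steps": "0 0 -0.004 0 0 0;0 0 -0.008 0 0 0;0 0 -0.012 0 0 0;0 0 -0.016 0 0 0;0 0 -0.02 0 0 0"
}}

```text
time_s: 6.35
ee_pos: [0.4966, -0.2904, -0.0016]
eef_rot: [0.707, -0.0, 0.707, 0.0]
contact_force: [2.2, -0.2, -2.5]
width: 0.616
```

Call:
{"method": "servo_tool", "body": {
  "steps": "0 0 -0.004 0 0 0;0 0 -0.008 0 0 0;0 0 -0.01 0 0 0"
}}

```text
time_s: 6.6
ee_pos: [0.4863, -0.2904, -0.0017]
eef_rot: [0.707, -0.0, 0.707, 0.0]
contact_force: [2.8, -0.2, -2.3]
width: 0.616
```

Call:
{"method": "servo_tool", "body": {
  "steps": "0.001 0 0 0 0 0;0.002 0 0 0 0 0;0.002 0 0 0 0 0;0.002 0 0 0 0 0;0.002 0 0 0 0 0;0.002 0 0 0 0 0",
  "fingers": 0,
  "newtons": 8
}}

```text
time_s: 7.1
ee_pos: [0.4869, -0.2904, -0.0038]
eef_rot: [0.707, -0.0, 0.707, 0.0]
contact_force: [0.1, 0.6, 0.0]
width: 0.981
```

Call:
{"method": "servo_tool", "body": {
  "steps": "-0.01 0 0 0 0 0;-0.04 0 0 0 0 0;-0.06 0 0 0 0 0;-0.06 0.035 0.026 0 0 0;-0.06 0.07 0.052 0 0 0;-0.06 0.106 0.078 0 0 0;-0.06 0.106 0.078 0 0 0;-0.06 0.106 0.078 0 0 0;-0.05 0.106 0.078 0 0 0;-0.03 0.106 0.078 0 0 0;-0.01 0.106 0.078 0 0 0;0 0.106 0.078 0 0 0"
}}

```text
time_s: 8.1
ee_pos: [0.5623, -0.1851, -0.0061]
eef_rot: [0.706, 0.0, 0.708, -0.0]
contact_force: [-0.6, -1.0, -0.2]
width: 0.998
```

Call:
{"method": "servo_tool", "body": {
  "steps": "0 0 0 0 0 0;0 0 0 0 0 0"
}}

```text
time_s: 8.27
ee_pos: [0.5639, -0.1851, -0.0041]
eef_rot: [0.707, -0.0, 0.708, 0.0]
contact_force: [0.3, -0.1, 0.5]
width: 1.0
```

Call:
{"method": "servo_tool", "body": {
  "steps": "0 0 0 0 0 0;0 0 0 0 0 0;0 0 0 0 0 0;0 0 0 0 0 0;0 0 0 0 0 0;0 0 0 0 0 0;0 0 0 0 0 0;-0.001 0 0 0 0 0;-0.002 0 0 0 0 0;-0.002 0 0 0 0 0",
  "fingers": 1,
  "newtons": 8
}}

```text
time_s: 9.1
ee_pos: [0.5647, -0.1842, -0.0017]
eef_rot: [0.707, -0.0, 0.707, 0.0]
contact_force: [-0.1, 0.4, -1.2]
width: 0.615
```

Call:
{"method": "servo_tool", "body": {
  "steps": "0 0 0 0 0 0;0 0 0 0 0 0;0 0 0 0 0 0",
  "newtons": 25
}}

```text
time_s: 9.35
ee_pos: [0.5647, -0.1843, -0.0019]
eef_rot: [0.707, -0.0, 0.707, 0.0]
contact_force: [0.0, 0.9, -1.2]
width: 0.612
```

Call:
{"method": "servo_tool", "body": {
  "steps": "0 0 -0.004 0 0 0;0 0 -0.008 0 0 0;0 0 -0.012 0 0 0;0 0 -0.016 0 0 0;0 0 -0.02 0 0 0;0 0 -0.024 0 0 0;0 0 -0.028 0 0 0"
}}

```text
time_s: 9.93
ee_pos: [0.5363, -0.1843, -0.0017]
eef_rot: [0.707, -0.0, 0.707, 0.0]
contact_force: [1.8, 1.2, -2.1]
width: 0.61
```

Call:
{"method": "servo_tool", "body": {
  "steps": "0 0 -0.004 0 0 0;0 0 -0.008 0 0 0;0 0 -0.012 0 0 0;0 0 -0.016 0 0 0;0 0 -0.02 0 0 0"
}}

```text
time_s: 10.35
ee_pos: [0.5164, -0.1843, -0.0017]
eef_rot: [0.707, -0.0, 0.707, 0.0]
contact_force: [1.0, 0.2, -1.8]
width: 0.612
```

Call:
{"method": "servo_tool", "body": {
  "steps": "0 0 -0.004 0 0 0;0 0 -0.008 0 0 0;0 0 -0.01 0 0 0"
}}

```text
time_s: 10.6
ee_pos: [0.506, -0.1843, -0.0017]
eef_rot: [0.707, -0.0, 0.707, 0.0]
contact_force: [1.2, 0.2, -2.3]
width: 0.61
```

Call:
{"method": "servo_tool", "body": {
  "steps": "0.001 0 0 0 0 0;0.002 0 0 0 0 0;0.002 0 0 0 0 0;0.002 0 0 0 0 0;0.002 0 0 0 0 0;0.002 0 0 0 0 0",
  "fingers": 0,
  "newtons": 8
}}

```text
time_s: 11.1
ee_pos: [0.5068, -0.1844, -0.0037]
eef_rot: [0.707, -0.0, 0.707, 0.0]
contact_force: [0.2, 0.6, 0.8]
width: 0.978
```

Call:
{"method": "servo_tool", "body": {
  "steps": "-0.01 0 0 0 0 0;-0.04 0 0 0 0 0;-0.06 0 0 0 0 0;-0.06 0.035 0.02 0 0 0;-0.06 0.07 0.04 0 0 0;-0.06 0.105 0.06 0 0 0;-0.06 0.125 0.063 0 0 0;-0.06 0.125 0.063 0 0 0;-0.05 0.125 0.063 0 0 0;-0.03 0.125 0.063 0 0 0;-0.01 0.125 0.063 0 0 0;0 0.125 0.063 0 0 0"
}}

```text
time_s: 12.1
ee_pos: [0.5677, -0.0603, -0.0059]
eef_rot: [0.706, -0.0, 0.708, -0.0]
contact_force: [0.3, 0.3, 0.2]
width: 1.004
```

Call:
{"method": "servo_tool", "body": {
  "steps": "0 0 0 0 0 0;0 0 0 0 0 0"
}}

```text
time_s: 12.27
ee_pos: [0.5691, -0.0601, -0.004]
eef_rot: [0.707, -0.0, 0.708, 0.0]
contact_force: [-0.1, 0.9, 1.0]
width: 0.996
```

Call:
{"method": "servo_tool", "body": {
  "steps": "0 0 0 0 0 0;0 0 0 0 0 0;0 0 0 0 0 0;0 0 0 0 0 0;0 0 0 0 0 0;0 0 0 0 0 0;0 0 0 0 0 0;-0.001 0 0 0 0 0;-0.002 0 0 0 0 0;-0.002 0 0 0 0 0",
  "fingers": 1,
  "newtons": 8
}}

```text
time_s: 13.1
ee_pos: [0.5695, -0.0592, -0.0017]
eef_rot: [0.707, -0.0, 0.707, 0.0]
contact_force: [-0.7, -0.4, -0.9]
width: 0.612
```

Call:
{"method": "servo_tool", "body": {
  "steps": "0 0 0 0 0 0;0 0 0 0 0 0;0 0 0 0 0 0",
  "newtons": 25
}}

```text
time_s: 13.35
ee_pos: [0.5695, -0.0593, -0.0019]
eef_rot: [0.707, -0.0, 0.707, 0.0]
contact_force: [0.6, -1.1, -2.0]
width: 0.61
```

Call:
{"method": "servo_tool", "body": {
  "steps": "0 0 -0.004 0 0 0;0 0 -0.008 0 0 0;0 0 -0.012 0 0 0;0 0 -0.016 0 0 0;0 0 -0.02 0 0 0"
}}

```text
time_s: 13.77
ee_pos: [0.5523, -0.0588, -0.0007]
eef_rot: [0.709, -0.001, 0.705, 0.001]
contact_force: [5.4, -0.0, -1.5]
width: 0.614
```

Call:
{"method": "servo_tool", "body": {
  "steps": "0 0 -0.004 0 0 0;0 0 -0.008 0 0 0;0 0 -0.012 0 0 0;0 0 -0.016 0 0 0;0 0 -0.02 0 0 0;0 0 -0.024 0 0 0"
}}

```text
time_s: 14.27
ee_pos: [0.5283, -0.0587, -0.0008]
eef_rot: [0.709, -0.001, 0.705, 0.001]
contact_force: [6.3, 0.6, -1.6]
width: 0.61
```

Call:
{"method": "servo_tool", "body": {
  "steps": "0 0 -0.004 0 0 0;0 0 -0.008 0 0 0;0 0 -0.012 0 0 0;0 0 -0.015 0 0 0"
}}

```text
time_s: 14.6
ee_pos: [0.5132, -0.0587, -0.0008]
eef_rot: [0.709, -0.0, 0.705, 0.001]
contact_force: [6.4, 0.3, -2.3]
width: 0.614
```

Call:
{"method": "servo_tool", "body": {
  "steps": "0 0 0 0 0 0;0 0 0 0 0 0;0 0 0 0 0 0"
}}

```text
time_s: 14.85
ee_pos: [0.5126, -0.0589, -0.0011]
eef_rot: [0.708, -0.0, 0.706, 0.001]
contact_force: [5.9, 0.1, -1.9]
width: 0.611
```

Call:
{"method": "servo_tool", "body": {
  "steps": "-0.001 0 0 0 0 0;-0.003 0 0 0 0 0;-0.008 0 0 0 0 0;-0.02 0 0 0 0 0;-0.04 0 0 0 0 0;-0.065 0 0 0 0 0;-0.09 0 0 0 0 0;-0.1 0 0 0 0 0;-0.1 0 0 0 0 0;-0.1 0 0 0 0 0",
  "newtons": 35
}}

```text
time_s: 15.68
ee_pos: [0.5093, -0.0593, 0.0973]
eef_rot: [0.707, 0.0, 0.708, 0.0]
contact_force: [-0.2, 0.2, -10.3]
width: 0.611
```

Run:
```python
from h import *
for y,t in((-5.3,-25),(2.5,-11.3)):
  print((R.from_euler("X",y,degrees=True)*R.from_euler("Y",t,degrees=True)).as_rotvec(degrees=True).round(2))
o,r=state();print(o["ee_pos"],o["contact_force"],o["width"])
```

```text
[ -5.22 -24.98   1.16]
[  2.49 -11.3   -0.25]
[ 0.50932989 -0.0593199   0.09731939] [ -0.20672947   0.19358353 -10.25950927] 0.6106451316620384
```

Call:
{"method": "servo_tool", "body": {
  "steps": "0 0.02 -0.002 0 0 0;0 0.05 -0.004 0 0 0;0 0.085 -0.006 -1 -5 0.2;0 0.12 -0.01 -2 -10 0.4;0 0.155 -0.015 -3 -15 0.6;0 0.185 -0.015 -4 -20 0.9;0 0.205 -0.015 -5.2 -25 1.2;0 0.214 -0.015 -5.2 -25 1.2;0 0.214 -0.015 -5.2 -25 1.2;0 0.214 -0.015 -5.2 -25 1.2;0 0.214 -0.015 -5.2 -25 1.2"
}}

```text
time_s: 16.6
ee_pos: [0.5099, 0.171, 0.1144]
eef_rot: [0.835, -0.026, 0.549, 0.03]
contact_force: [-0.5, -1.3, -9.1]
width: 0.613
```

Run:
```python
from h import *
o,r=state();T=o["ee_pos"];n=-r[:,0];print(T,n.round(3),o["contact_force"])
im=imaging.get_image("scene")[150:250,270:400,::-1]
k=6;a=cv2.resize(im,None,fx=k,fy=k,interpolation=cv2.INTER_CUBIC)
e1=np.cross(n,[0,1,0]);e1/=np.linalg.norm(e1);e2=np.cross(n,e1)
for C,col in((T+.0322*n,(0,255,0)),(T+[0,0,.025]+.0072*n,(0,0,255))):
    for h in(.0165,-.0165):
        p=[(proj("scene",C+h*n+.027*(np.cos(t)*e1+np.sin(t)*e2))-[270,150]+.5)*k for t in np.linspace(0,6.28,40)]
        cv2.polylines(a,[np.int32(p)],True,col,1)
cv2.imwrite("pics/tilt.png",a)
```

```text
[0.50993584 0.17095927 0.11442629] [-0.395 -0.022  0.918] [-0.45579711 -1.28580723 -9.09068297]
```

View pics/tilt.png

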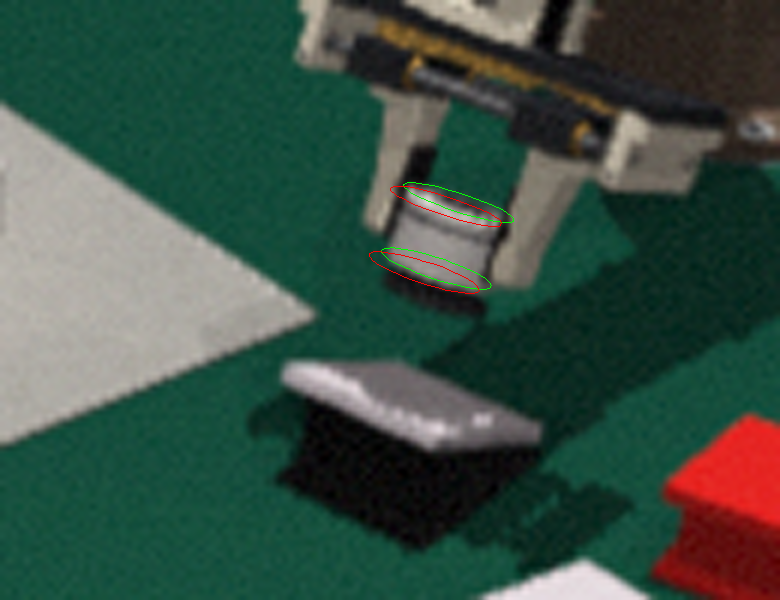

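Predicted cap outlines: green (pose offset along the tool axis) fits the image within about 1 px, and red (world-z offset) doesn't. So I'll use cap centre = TCP + 32.2 mm × (−tool x).

Call:
{"method": "servo_tool", "body": {
  "steps": "0 0 0 0 0 0;0 0 0 0 0 0;0 0 0 0 0 0"
}}

```text
time_s: 16.9
ee_pos: [0.5103, 0.1699, 0.1152]
eef_rot: [0.835, -0.025, 0.549, 0.029]
contact_force: [-0.6, 0.1, -9.9]
width: 0.605
```

```bash
cat >> h.py <<'E'
def plan(deck,yaw,slope,h):
    "tool-axes shift and turn to bring the sole bottom (hanging 29.5 below cap centre) to height h along normal above deck"
    o,r=state();W=R.from_euler("z",yaw,degrees=True)*R.from_euler("y",-slope,degrees=True)
    G=W.as_matrix()@np.array([[0,0,1],[0,1,0],[-1,0,0]]).astype(float)
    n=-G[:,0];T=np.array(deck)+n*(.0295-.0322+h)
    print("T",o["ee_pos"].round(4),"goal",T.round(4),"shift",(r.T@(T-o["ee_pos"])).round(4),"turn",R.from_matrix(r.T@G).as_rotvec(degrees=True).round(2),"F",o["contact_force"].round(1))
E
python3 -c "
from h import *
plan((.4927,.1546,.045),5.3,25,.025)"
```

```text
T [0.5103 0.1699 0.1152] goal [0.4833 0.1537 0.0652] shift [ 0.0348 -0.0136 -0.0457] turn [-0.6  -1.63  0.87] F [-0.6  0.1 -9.9]
```

Call:
{"method": "servo_tool", "body": {
  "steps": "0.005 -0.004 -0.01 -0.2 -0.5 0.3;0.012 -0.007 -0.02 -0.3 -0.9 0.5;0.02 -0.01 -0.03 -0.6 -1.6 0.9;0.028 -0.0136 -0.04 -0.6 -1.6 0.9;0.0348 -0.0136 -0.0457 -0.6 -1.6 0.9;0.0348 -0.0136 -0.0457 -0.6 -1.6 0.9;0.0348 -0.0136 -0.0457 -0.6 -1.6 0.9;0.0348 -0.0136 -0.0457 -0.6 -1.6 0.9"
}}

```text
time_s: 17.57
ee_pos: [0.509, 0.1749, 0.1002]
eef_rot: [0.829, -0.026, 0.558, 0.031]
contact_force: [-0.2, -0.3, -9.5]
width: 0.609
```

```bash
python3 -c "
from h import *
plan((.4927,.1546,.045),5.3,25,.003)"
```

```text
T [0.509  0.1749 0.1002] goal [0.4926 0.1546 0.0453] shift [ 0.0443 -0.0184 -0.0373] turn [-0.44 -2.91  0.75] F [-0.2 -0.3 -9.5]
```

```bash
python3 -c "
from h import *
o,r=state();print(o['joints'].round(3),r.round(3).tolist())"
```

```text
[ 0.762  0.03  -1.016  0.845 -0.331 -3.03 ] [[0.376, -0.08, 0.923], [0.022, 0.997, 0.078], [-0.927, -0.009, 0.376]]
```

```bash
cat >> h.py <<'E'
def goal(T,yaw,tilt):
    "tilt>0: fingers point forward (+x)"
    o,r=state();G=(R.from_euler("z",yaw,degrees=True)*R.from_euler("y",-tilt,degrees=True)).as_matrix()@np.array([[0,0,1],[0,1,0],[-1,0,0]]).astype(float)
    print("T",o["ee_pos"].round(4),"shift",(r.T@(np.array(T)-o["ee_pos"])).round(4),"turn",R.from_matrix(r.T@G).as_rotvec(degrees=True).round(2),"F",o["contact_force"].round(1),o["width"].round(3))
E
python3 -c "
from h import *
goal((.513,-.059,.06),0,0)"
```

```text
Traceback (most recent call last):
  File "h.py", line 26, in goal
    print("T",o["ee_pos"].round(4),"shift",(r.T@(np.array(T)-o["ee_pos"])).round(4),"turn",R.from_matrix(r.T@G).as_rotvec(degrees=True).round(2),"F",o["contact_force"].round(1),o["width"].round(3))
                                                                                                                                                                                 ^^^^^^^^^^^^^^^^
AttributeError: 'float' object has no attribute 'round'
```

```bash
sed -i 's/o\["width"\].round(3)/round(o["width"],3)/' h.py
python3 -c "
from h import *
goal((.513,-.059,.06),0,0)"
```

```text
T [0.509  0.1749 0.1002] shift [ 0.0336 -0.2331 -0.0295] turn [ 4.64 22.1  -0.38] F [-0.2 -0.3 -9.5] 0.609
```

Call:
{"method": "servo_tool", "body": {
  "steps": "-0.01 -0.025 0 1 5 0;-0.01 -0.06 -0.005 2 10 0;-0.005 -0.095 -0.01 3 15 0;0 -0.13 -0.015 4 20 0;0.01 -0.165 -0.02 4.6 22.1 -0.4;0.02 -0.2 -0.025 4.6 22.1 -0.4;0.03 -0.225 -0.0295 4.6 22.1 -0.4;0.0336 -0.233 -0.0295 4.6 22.1 -0.4;0.0336 -0.233 -0.0295 4.6 22.1 -0.4;0.0336 -0.233 -0.0295 4.6 22.1 -0.4;0.0336 -0.233 -0.0295 4.6 22.1 -0.4"
}}

```text
time_s: 18.48
ee_pos: [0.5136, -0.0588, 0.0604]
eef_rot: [0.707, 0.0, 0.707, -0.0]
contact_force: [0.8, -0.5, -8.1]
width: 0.608
```

```bash
python3 -c "
from h import *
goal((.513,-.059,-.0035),0,0)"
```

```text
T [ 0.5136 -0.0588  0.0604] shift [ 0.0639 -0.0002 -0.0007] turn [-0.01  0.06 -0.01] F [ 0.8 -0.5 -8.1] 0.608
```

Call:
{"method": "servo_tool", "body": {
  "steps": "0.02 0 0 0 0 0;0.04 0 0 0 0 0;0.052 0 0 0 0 0;0.057 0 0 0 0 0;0.06 0 0 0 0 0;0.062 0 0 0 0 0;0.063 0 0 0 0 0;0.0635 0 0 0 0 0;0.0635 0 0 0 0 0;0.0635 0 0 0 0 0"
}}

```text
time_s: 19.32
ee_pos: [0.5133, -0.0584, -0.002]
eef_rot: [0.708, -0.0, 0.707, 0.0]
contact_force: [-5.5, 1.8, -0.3]
width: 0.609
```

Call:
{"method": "servo_tool", "body": {
  "steps": "0 0 0 0 0 0;0 0 0 0 0 0;0 0 0 0 0 0;0 0 0 0 0 0;0 0 0 0 0 0;0 0 0 0 0 0",
  "fingers": 0,
  "newtons": 8
}}

```text
time_s: 19.82
ee_pos: [0.5136, -0.0587, -0.003]
eef_rot: [0.708, -0.0, 0.707, 0.0]
contact_force: [-0.9, 0.7, 0.4]
width: 0.972
```

```bash
python3 -c "
from h import *
goal(np.array((.513,-.059,.0285))+.030*np.array((-np.sin(.349),0,-np.cos(.349))),0,-20)"
```

```text
T [ 0.5136 -0.0587 -0.003 ] shift [-0.0034 -0.0003 -0.0109] turn [ 0.05 20.07  0.  ] F [-0.9  0.7  0.4] 0.972
```

Call:
{"method": "servo_tool", "body": {
  "steps": "-0.01 0 -0.003 0 5 0;-0.01 0 -0.006 0 10 0;-0.008 0 -0.009 0 15 0;-0.005 0 -0.011 0 20 0;-0.0034 0 -0.011 0 20 0;-0.0034 0 -0.011 0 20 0;-0.0034 0 -0.011 0 20 0"
}}

```text
time_s: 20.4
ee_pos: [0.5017, -0.0589, -0.0005]
eef_rot: [0.574, -0.0, 0.819, -0.0]
contact_force: [-1.2, 0.1, 0.1]
width: 1.001
```

Call:
{"method": "servo_tool", "body": {
  "steps": "0 0 0 0 0 0;0 0 0 0 0 0;0 0 0 0 0 0;0 0 0 0 0 0;0 0 0 0 0 0;0 0 0 0 0 0;0 0 0 0 0 0;0 0 0 0 0 0",
  "fingers": 1,
  "newtons": 8
}}

```text
time_s: 21.07
ee_pos: [0.5022, -0.0587, 0.0004]
eef_rot: [0.574, -0.0, 0.819, 0.0]
contact_force: [-0.3, 1.3, 3.4]
width: 0.614
```

Run:
```python
from h import *
o,r=state();print(o["ee_pos"],r[:,0],o["width"],o["contact_force"])
# world-vertical lift of 2 mm and 100 mm in tool axes
print((r.T@[0,0,.002]).round(4),(r.T@[0,0,.1]).round(4))
im=imaging.get_image("scene")[130:230,220:350,::-1]
cv2.imwrite("pics/g3.png",cv2.resize(im,None,fx=6,fy=6,interpolation=cv2.INTER_CUBIC))
```

```text
[ 5.02232949e-01 -5.87066299e-02  3.98319744e-04] [-3.41482568e-01 -2.92969083e-04 -9.39888062e-01] 0.6144143181502508 [-0.28563147  1.31346153  3.37455578]
[-0.0019 -0.     -0.0007] [-0.094  -0.     -0.0341]
```

View pics/g3.png

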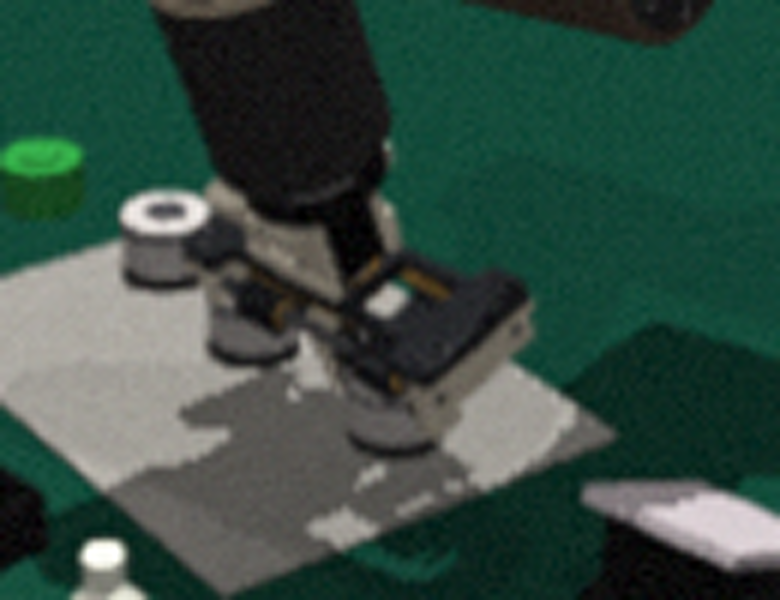

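The weight stands upright on the mat at (395,430), gripped with the tool tilted back 20°. Next: lift, then carry it to the steep rest.

Call:
{"method": "servo_tool", "body": {
  "steps": "-0.001 0 -0.0004 0 0 0;-0.0019 0 -0.0007 0 0 0;-0.0019 0 -0.0007 0 0 0"
}}

```text
time_s: 21.37
ee_pos: [0.5022, -0.0588, 0.002]
eef_rot: [0.574, -0.0, 0.819, 0.0]
contact_force: [-0.2, 0.7, -1.1]
width: 0.614
```

Call:
{"method": "servo_tool", "body": {
  "steps": "0 0 0 0 0 0;0 0 0 0 0 0;0 0 0 0 0 0;-0.003 0 -0.001 0 0 0;-0.01 0 -0.0035 0 0 0;-0.025 0 -0.009 0 0 0;-0.05 0 -0.018 0 0 0;-0.075 0 -0.027 0 0 0;-0.094 0 -0.034 0 0 0;-0.094 0 -0.034 0 0 0;-0.094 0 -0.034 0 0 0",
  "newtons": 30
}}

```text
time_s: 22.28
ee_pos: [0.5027, -0.0583, 0.1024]
eef_rot: [0.575, 0.0, 0.818, 0.0]
contact_force: [1.1, 0.2, -9.7]
width: 0.608
```

Run:
```python
from h import *
# weight in the tool frame: cap centre C0 when gripped (tool tilt -20): C0-T
c=np.array([.5135,-.0587,.0285])-[.5022,-.0587,.0004]
a=np.radians(-20); x=np.array([np.sin(a),0,-np.cos(a)]); z=np.array([np.cos(a),0,np.sin(a)])
print("cap in tool x,z",(c@x).round(4),(c@z).round(4))
def T(h,deck=(.4927,.1546,.045),yaw=5.3,slope=25,tilt=5):
    W=R.from_euler("z",yaw,degrees=True).as_matrix();s,t=np.radians([slope,tilt])
    C=np.array(deck)+W@np.array([-np.sin(s),0,np.cos(s)])*h
    G=W@np.c_[[np.sin(t),0,-np.cos(t)],[0,1,0],[np.cos(t),0,np.sin(t)]]
    return C-G@[c@x,0,c@z]
print(T(.0295),T(.0255));goal(T(.0295)+[0,0,.05],5.3,5)
```

```text
cap in tool x,z -0.0303 0.001
[0.48191337 0.15359935 0.04149324] [0.48359662 0.1537555  0.03786801]
T [ 0.5027 -0.0583  0.1024] shift [ 0.0175  0.2119 -0.0158] turn [ -5.28 -24.82  -0.75] F [ 1.1  0.2 -9.7] 0.608
```

Call:
{"method": "servo_tool", "body": {
  "steps": "0 0.02 -0.002 -0.5 -2 0;0 0.05 -0.004 -1 -5 0;0 0.085 -0.007 -2 -9 -0.2;0.003 0.12 -0.01 -3 -13 -0.3;0.006 0.155 -0.013 -4 -17 -0.5;0.01 0.185 -0.0158 -5 -22 -0.6;0.0175 0.205 -0.0158 -5.3 -24.8 -0.75;0.0175 0.2119 -0.0158 -5.3 -24.8 -0.75;0.0175 0.2119 -0.0158 -5.3 -24.8 -0.75;0.0175 0.2119 -0.0158 -5.3 -24.8 -0.75;0.0175 0.2119 -0.0158 -5.3 -24.8 -0.75"
}}

```text
time_s: 23.2
ee_pos: [0.481, 0.1522, 0.0901]
eef_rot: [0.735, -0.032, 0.677, 0.033]
contact_force: [0.3, -0.2, -9.0]
width: 0.611
```

Run:
```python
from h import *
o,r=state();print(o["joints"].round(2));goal((.4819,.1536,.0465),5.3,5)
n=R.from_euler("z",5.3,degrees=True).as_matrix()@[-np.sin(np.radians(25)),0,np.cos(np.radians(25))]
print("into deck 1mm in tool axes",(-.001*r.T@n).round(5))
im=imaging.get_image("scene")[150:250,270:400,::-1]
k=6;a=cv2.resize(im,None,fx=k,fy=k,interpolation=cv2.INTER_CUBIC)
C=o["ee_pos"]+r@[-.0303,0,.001]
e1=np.cross(n,[0,1,0]);e1/=np.linalg.norm(e1);e2=np.cross(n,e1)
for h in(.0165,-.0165):
    p=[(proj("scene",C+h*n+.027*(np.cos(t)*e1+np.sin(t)*e2))-[270,150]+.5)*k for t in np.linspace(0,6.28,40)]
    cv2.polylines(a,[np.int32(p)],True,(0,255,0),1)
cv2.imwrite("pics/tilt2.png",a)
```

```text
[ 0.74  0.14 -0.61  0.07 -0.76 -2.27]
T [0.481  0.1522 0.0901] shift [ 0.0435  0.0014 -0.0025] turn [ 0.02 -0.3   0.12] F [ 0.3 -0.2 -9. ] 0.611
into deck 1mm in tool axes [0.00094 0.      0.00035]
```

View pics/tilt2.png

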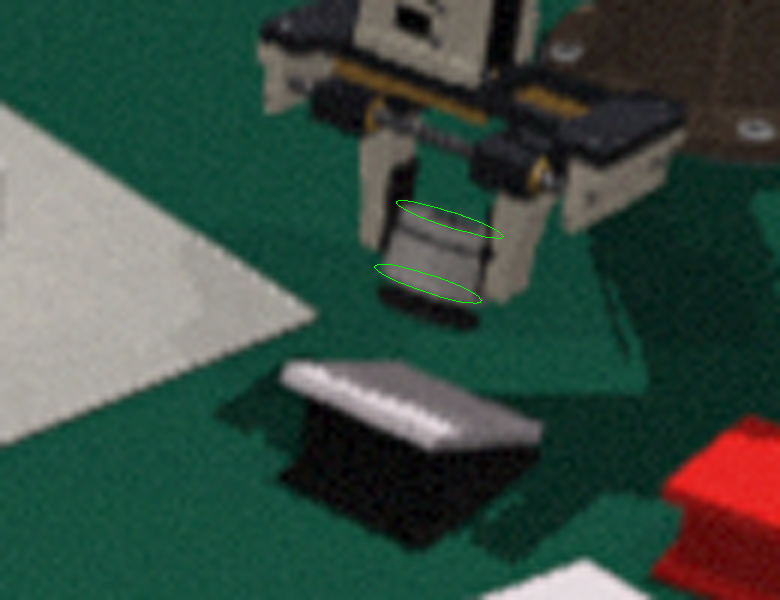

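Call:
{"method": "servo_tool", "body": {
  "steps": "0.005 0.001 -0.0015 0 -0.3 0.1;0.015 0.0014 -0.0025 0 -0.3 0.1;0.025 0.0014 -0.0025 0 -0.3 0.1;0.033 0.0014 -0.0025 0 -0.3 0.1;0.039 0.0014 -0.0025 0 -0.3 0.1;0.0425 0.0014 -0.0025 0 -0.3 0.1;0.0435 0.0014 -0.0025 0 -0.3 0.1;0.0435 0.0014 -0.0025 0 -0.3 0.1;0.0435 0.0014 -0.0025 0 -0.3 0.1"
}}

```text
time_s: 24.0
ee_pos: [0.4827, 0.1547, 0.0477]
eef_rot: [0.737, -0.031, 0.674, 0.035]
contact_force: [0.7, -0.4, -9.1]
width: 0.61
```

Call:
{"method": "servo_tool", "body": {
  "steps": "0.0009 0 0.0004 0 0 0;0.0019 0 0.0007 0 0 0;0.0028 0 0.001 0 0 0;0.0028 0 0.001 0 0 0;0.0028 0 0.001 0 0 0"
}}

```text
time_s: 24.42
ee_pos: [0.4836, 0.1547, 0.0448]
eef_rot: [0.737, -0.031, 0.674, 0.035]
contact_force: [-0.6, -0.4, -8.0]
width: 0.609
```

Call:
{"method": "servo_tool", "body": {
  "steps": "0.0009 0 0.0004 0 0 0;0.0019 0 0.0007 0 0 0;0.0019 0 0.0007 0 0 0;0.0019 0 0.0007 0 0 0"
}}

```text
time_s: 24.75
ee_pos: [0.4846, 0.1549, 0.043]
eef_rot: [0.737, -0.031, 0.674, 0.035]
contact_force: [-0.2, 0.0, -6.9]
width: 0.612
```

Call:
{"method": "servo_tool", "body": {
  "steps": "0.0009 0 0.0004 0 0 0;0.0009 0 0.0004 0 0 0;0.0009 0 0.0004 0 0 0"
}}

```text
time_s: 25.0
ee_pos: [0.4849, 0.1549, 0.0422]
eef_rot: [0.737, -0.031, 0.674, 0.035]
contact_force: [-4.0, 1.2, -2.3]
width: 0.605
```

Call:
{"method": "servo_tool", "body": {
  "steps": "0.0009 0 0.0004 0 0 0;0.0009 0 0.0004 0 0 0;0.0009 0 0.0004 0 0 0"
}}

```text
time_s: 25.25
ee_pos: [0.4853, 0.1549, 0.0413]
eef_rot: [0.737, -0.031, 0.674, 0.035]
contact_force: [-5.4, 1.1, -2.4]
width: 0.606
```

Call:
{"method": "servo_tool", "body": {
  "steps": "0.0009 0 0.0004 0 0 0;0.0009 0 0.0004 0 0 0;0.0009 0 0.0004 0 0 0"
}}

```text
time_s: 25.5
ee_pos: [0.4857, 0.155, 0.0404]
eef_rot: [0.737, -0.031, 0.674, 0.035]
contact_force: [-4.8, 1.7, -2.3]
width: 0.613
```

Call:
{"method": "servo_tool", "body": {
  "steps": "0.0006 0 0.0002 0 0 0;0.0013 0 0.0005 0 0 0;0.0013 0 0.0005 0 0 0;0.0013 0 0.0005 0 0 0"
}}

```text
time_s: 25.83
ee_pos: [0.4863, 0.155, 0.0394]
eef_rot: [0.737, -0.031, 0.674, 0.035]
contact_force: [-6.5, 2.5, 1.1]
width: 0.609
```

Call:
{"method": "servo_tool", "body": {
  "steps": "0 0 0 0 0 0;0 0 0 0 0 0;0 0 0 0 0 0;0 0 0 0 0 0",
  "newtons": 5
}}

```text
time_s: 26.17
ee_pos: [0.4864, 0.155, 0.0393]
eef_rot: [0.737, -0.031, 0.674, 0.035]
contact_force: [-4.6, 1.2, 0.8]
width: 0.613
```

Call:
{"method": "servo_tool", "body": {
  "steps": "0 0 0 0 0 0;0 0 0 0 0 0;0 0 0 0 0 0;0 0 0 0 0 0;0 0 0 0 0 0;0 0 0 0 0 0;0 0 0 0 0 0",
  "fingers": 0
}}

```text
time_s: 26.75
ee_pos: [0.4867, 0.1551, 0.0392]
eef_rot: [0.737, -0.031, 0.674, 0.035]
contact_force: [1.0, 0.3, -0.4]
width: 0.992
```

Call:
{"method": "servo_tool", "body": {
  "steps": "-0.01 0 0 0 0 0;-0.03 0 0 0 0 0;-0.06 0 0 0 0 0;-0.08 0 0 0 0 0;-0.08 0 0 0 0 0;-0.08 0 0 0 0 0"
}}

```text
time_s: 27.25
ee_pos: [0.4801, 0.1549, 0.1201]
eef_rot: [0.738, -0.03, 0.673, 0.036]
contact_force: [-0.3, -0.1, -1.0]
width: 1.0
```

```bash
python3 -c "
from h import *
goal(np.array((.487,-.2904,.0285))+.030*np.array((-.1045,0,-.9945))+[0,0,.1],0,-6)"
```

```text
T [0.4801 0.1549 0.1201] shift [ 0.0166 -0.4438 -0.0395] turn [ 5.37 11.27 -0.13] F [-0.3 -0.1 -1. ] 1.0
```

Call:
{"method": "servo_tool", "body": {
  "steps": "0 -0.03 -0.003 1 2 0;0 -0.07 -0.006 2 4 0;0 -0.11 -0.01 3 6 0;0 -0.15 -0.013 4 8 0;0 -0.19 -0.017 5.4 11.3 -0.1;0.003 -0.23 -0.02 5.4 11.3 -0.1;0.006 -0.27 -0.024 5.4 11.3 -0.1;0.01 -0.31 -0.028 5.4 11.3 -0.1;0.014 -0.35 -0.032 5.4 11.3 -0.1;0.0166 -0.39 -0.036 5.4 11.3 -0.1;0.0166 -0.425 -0.0395 5.4 11.3 -0.1;0.0166 -0.4438 -0.0395 5.4 11.3 -0.1"
}}

```text
time_s: 28.25
ee_pos: [0.4815, -0.2943, 0.0963]
eef_rot: [0.667, 0.001, 0.745, -0.001]
contact_force: [0.0, 1.0, 0.5]
width: 1.002
```

Run:
```python
from h import *
goal(np.array((.487,-.2904,.0285))+.030*np.array((-.1045,0,-.9945)),0,-6)
s=imaging.get_image("scene")[:,:,::-1];t=imaging.get_image("top")[:,:,::-1]
a=cv2.resize(s[185:245,310:370],(400,400),interpolation=cv2.INTER_CUBIC)
b=cv2.resize(t[225:285,200:260],(400,400),interpolation=cv2.INTER_CUBIC)
b2=cv2.resize(t[180:310,280:440],(400,200),interpolation=cv2.INTER_CUBIC)
a2=cv2.resize(s[130:230,200:330],(400,200),interpolation=cv2.INTER_CUBIC)
cv2.imwrite("pics/chk.png",np.vstack([np.hstack([a,b]),np.hstack([a2,b2])]))
```

```text
T [ 0.4815 -0.2943  0.0963] shift [0.0968 0.004  0.0131] turn [-0.17 -0.35  0.06] F [0.  1.  0.5] 1.002
```

View pics/chk.png

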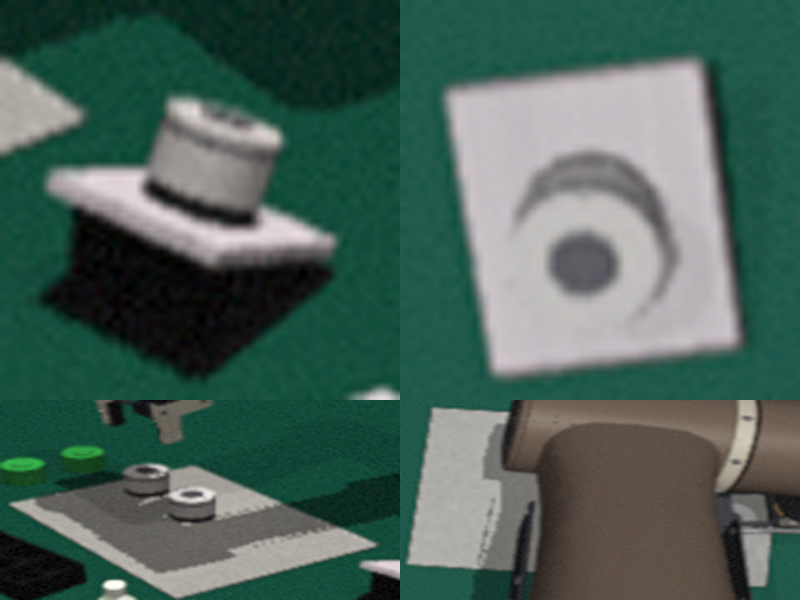

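Weight A sits flat on the steep deck, near its middle in both views, and it held. I'll check that numerically and go on to weight C.

Call:
{"method": "servo_tool", "body": {
  "steps": "0.01 0.004 0.005 0 -0.3 0;0.03 0.004 0.013 0 -0.3 0;0.05 0.004 0.013 0 -0.3 0;0.07 0.004 0.013 0 -0.3 0;0.085 0.004 0.013 0 -0.3 0;0.094 0.004 0.013 0 -0.3 0;0.0968 0.004 0.013 0 -0.3 0;0.0968 0.004 0.013 0 -0.3 0;0.0968 0.004 0.013 0 -0.3 0"
}}

```text
time_s: 29.1
ee_pos: [0.4862, -0.2872, 0.0011]
eef_rot: [0.67, -0.001, 0.742, -0.001]
contact_force: [0.5, 0.5, -0.1]
width: 1.0
```

Call:
{"method": "servo_tool", "body": {
  "steps": "0 0 0 0 0 0;0 0 0 0 0 0;0 0 0 0 0 0;0 0 0 0 0 0;0 0 0 0 0 0;0 0 0 0 0 0;0 0 0 0 0 0;0 0 0 0 0 0",
  "fingers": 1,
  "newtons": 8
}}

```text
time_s: 29.77
ee_pos: [0.486, -0.2877, 0.001]
eef_rot: [0.67, -0.001, 0.742, -0.001]
contact_force: [-0.8, -2.9, 3.4]
width: 0.622
```

Run:
```python
from h import *
p,e=tri((228.0-.4,264.3-.4),(343.3-.4,201.8-.4));n=R.from_euler("z",5.3,degrees=True).as_matrix()@[-.4226,0,.9063]
print("A cap top",p.round(4),e.round(2),"sole centre",(p-.042*n).round(4))
o,r=state();print(o["ee_pos"],r[:,0].round(3),o["width"],o["contact_force"])
```

```text
A cap top [0.4765 0.1526 0.0852] 0.44 sole centre [0.4942 0.1542 0.0471]
[ 0.48601158 -0.28765994  0.00102384] [-0.102 -0.002 -0.995] 0.6215441170279752 [-0.82745271 -2.90107346  3.43158201]
```

Call:
{"method": "servo_tool", "body": {
  "steps": "-0.001 -0.001 -0.0001 0 0 0;-0.002 -0.002 -0.0002 0 0 0;-0.002 -0.002 -0.0002 0 0 0"
}}

```text
time_s: 30.02
ee_pos: [0.4855, -0.2891, 0.0025]
eef_rot: [0.67, -0.0, 0.742, -0.001]
contact_force: [0.3, -0.3, -0.9]
width: 0.625
```

Call:
{"method": "servo_tool", "body": {
  "steps": "0 0 0 0 0 0;0 0 0 0 0 0;0 0 0 0 0 0;-0.003 0 -0.0003 0 0 0;-0.01 0 -0.001 0 0 0;-0.025 0 -0.0025 0 0 0;-0.05 0 -0.005 0 0 0;-0.08 0 -0.008 0 0 0;-0.11 0 -0.011 0 0 0;-0.12 0 -0.0125 0 0 0;-0.12 0 -0.0125 0 0 0;-0.12 0 -0.0125 0 0 0",
  "newtons": 30
}}

```text
time_s: 31.02
ee_pos: [0.4848, -0.2884, 0.1223]
eef_rot: [0.67, 0.0, 0.742, -0.001]
contact_force: [-0.7, 0.3, -9.9]
width: 0.609
```

```bash
cat >> h.py <<'E'
def gentle(h,up,tilt=5.3,deck=(.582,.3304,.045),yaw=-2.5,slope=11.3):
    W=R.from_euler("z",yaw,degrees=True).as_matrix();s,t=np.radians([slope,tilt]);a=np.radians(tilt-slope)
    c=np.array([.487,0,.0285])-[.486,0,.001]  # cap minus TCP when gripped (x,z)
    cx=c@[np.sin(a),0,-np.cos(a)];cz=c@[np.cos(a),0,np.sin(a)]
    C=np.array(deck)+W@np.array([-np.sin(s),0,np.cos(s)])*h
    G=W@np.c_[[np.sin(t),0,-np.cos(t)],[0,1,0],[np.cos(t),0,np.sin(t)]]
    T=C-G@[cx,0,cz]+[0,0,up];print(T.round(4));goal(T,yaw,tilt)
E
python3 -c "
from h import *
gentle(.0295,.06)"
```

```text
[0.5806 0.3305 0.1068]
T [ 0.4848 -0.2884  0.1223] shift [0.0054 0.619  0.0961] turn [  2.43 -11.18   0.04] F [-0.7  0.3 -9.9] 0.609
```

Call:
{"method": "servo_tool", "body": {
  "steps": "-0.005 0.02 0.01 0 0 0;-0.01 0.05 0.02 0 0 0;-0.015 0.085 0.03 0.5 -2 0;-0.02 0.12 0.04 1 -4 0;-0.02 0.158 0.05 1.5 -6 0;-0.02 0.196 0.06 2 -8 0;-0.02 0.234 0.07 2.4 -10 0;-0.02 0.272 0.08 2.4 -11.2 0;-0.02 0.31 0.09 2.4 -11.2 0;-0.02 0.348 0.096 2.4 -11.2 0;-0.02 0.386 0.096 2.4 -11.2 0;-0.02 0.424 0.096 2.4 -11.2 0"
}}

```text
time_s: 32.02
ee_pos: [0.5809, 0.1358, 0.1291]
eef_rot: [0.737, 0.013, 0.675, -0.017]
contact_force: [0.7, -0.4, -8.9]
width: 0.61
```

```bash
python3 -c "
from h import *
gentle(.0295,.06)"
```

```text
[0.5806 0.3305 0.1068]
T [0.5809 0.1358 0.1291] shift [ 0.0206  0.1946 -0.0105] turn [ 0.06 -0.27  0.27] F [ 0.7 -0.4 -8.9] 0.61
```

Call:
{"method": "servo_tool", "body": {
  "steps": "0 0.03 -0.002 0 0 0;0.003 0.065 -0.004 0 -0.3 0.3;0.006 0.1 -0.006 0 -0.3 0.3;0.01 0.135 -0.008 0 -0.3 0.3;0.015 0.165 -0.0105 0 -0.3 0.3;0.0206 0.185 -0.0105 0 -0.3 0.3;0.0206 0.1946 -0.0105 0 -0.3 0.3;0.0206 0.1946 -0.0105 0 -0.3 0.3;0.0206 0.1946 -0.0105 0 -0.3 0.3;0.0206 0.1946 -0.0105 0 -0.3 0.3"
}}

```text
time_s: 32.85
ee_pos: [0.5822, 0.328, 0.1093]
eef_rot: [0.74, 0.015, 0.672, -0.015]
contact_force: [-0.0, -1.1, -8.5]
width: 0.613
```

```bash
python3 -c "
from h import *
gentle(.0295,.006)
o,r=state();n=R.from_euler('z',-2.5,degrees=True).as_matrix()@[-.196,0,.981];print((-.001*r.T@n).round(5))"
```

```text
[0.5806 0.3305 0.0528]
T [0.5822 0.328  0.1093] shift [ 0.0561  0.0023 -0.0071] turn [ 0.05  0.21 -0.07] F [-0.  -1.1 -8.5] 0.613
[ 0.001  -0.      0.0001]
```

Call:
{"method": "servo_tool", "body": {
  "steps": "0.01 0.001 -0.002 0 0.2 0;0.02 0.0023 -0.004 0 0.2 0;0.032 0.0023 -0.006 0 0.2 0;0.042 0.0023 -0.0071 0 0.2 0;0.05 0.0023 -0.0071 0 0.2 0;0.054 0.0023 -0.0071 0 0.2 0;0.056 0.0023 -0.0071 0 0.2 0;0.056 0.0023 -0.0071 0 0.2 0;0.056 0.0023 -0.0071 0 0.2 0"
}}

```text
time_s: 33.6
ee_pos: [0.5819, 0.3324, 0.0548]
eef_rot: [0.74, 0.015, 0.672, -0.014]
contact_force: [-0.6, 0.6, -7.9]
width: 0.613
```

Call:
{"method": "servo_tool", "body": {
  "steps": "0.001 0 0.0001 0 0 0;0.002 0 0.0002 0 0 0;0.003 0 0.0003 0 0 0;0.003 0 0.0003 0 0 0;0.003 0 0.0003 0 0 0"
}}

```text
time_s: 34.02
ee_pos: [0.5822, 0.3322, 0.0515]
eef_rot: [0.74, 0.015, 0.673, -0.014]
contact_force: [1.0, -0.7, -8.5]
width: 0.616
```

Call:
{"method": "servo_tool", "body": {
  "steps": "0.001 0 0.0001 0 0 0;0.0015 0 0.0002 0 0 0;0.0015 0 0.0002 0 0 0;0.0015 0 0.0002 0 0 0"
}}

```text
time_s: 34.35
ee_pos: [0.5825, 0.3321, 0.0499]
eef_rot: [0.74, 0.015, 0.673, -0.014]
contact_force: [0.0, -0.4, -8.3]
width: 0.613
```

Call:
{"method": "servo_tool", "body": {
  "steps": "0.001 0 0.0001 0 0 0;0.001 0 0.0001 0 0 0;0.001 0 0.0001 0 0 0"
}}

```text
time_s: 34.6
ee_pos: [0.5826, 0.3321, 0.0489]
eef_rot: [0.74, 0.015, 0.673, -0.014]
contact_force: [-0.1, -0.2, -9.3]
width: 0.613
```

Call:
{"method": "servo_tool", "body": {
  "steps": "0.001 0 0.0001 0 0 0;0.001 0 0.0001 0 0 0;0.001 0 0.0001 0 0 0"
}}

```text
time_s: 34.85
ee_pos: [0.5828, 0.3321, 0.0479]
eef_rot: [0.74, 0.015, 0.673, -0.014]
contact_force: [-0.2, 0.3, -8.8]
width: 0.615
```

Call:
{"method": "servo_tool", "body": {
  "steps": "0.001 0 0.0001 0 0 0;0.001 0 0.0001 0 0 0;0.001 0 0.0001 0 0 0"
}}

```text
time_s: 35.1
ee_pos: [0.5831, 0.3323, 0.0475]
eef_rot: [0.74, 0.015, 0.672, -0.014]
contact_force: [-1.7, -0.5, -3.1]
width: 0.615
```

Call:
{"method": "servo_tool", "body": {
  "steps": "0.001 0 0.0001 0 0 0;0.001 0 0.0001 0 0 0;0.001 0 0.0001 0 0 0"
}}

```text
time_s: 35.35
ee_pos: [0.5834, 0.3324, 0.0466]
eef_rot: [0.74, 0.015, 0.672, -0.014]
contact_force: [-4.1, -0.6, 0.5]
width: 0.617
```

Call:
{"method": "servo_tool", "body": {
  "steps": "0.001 0 0.0001 0 0 0;0.001 0 0.0001 0 0 0;0.001 0 0.0001 0 0 0"
}}

```text
time_s: 35.6
ee_pos: [0.5836, 0.3323, 0.0452]
eef_rot: [0.74, 0.015, 0.672, -0.014]
contact_force: [-4.0, 0.1, 0.2]
width: 0.614
```

Call:
{"method": "servo_tool", "body": {
  "steps": "0.0008 0 0.0001 0 0 0;0.0008 0 0.0001 0 0 0;0.0008 0 0.0001 0 0 0"
}}

```text
time_s: 35.85
ee_pos: [0.5838, 0.3323, 0.0443]
eef_rot: [0.74, 0.015, 0.673, -0.014]
contact_force: [-2.8, 0.0, -0.5]
width: 0.615
```

Call:
{"method": "servo_tool", "body": {
  "steps": "0 0 0 0 0 0;0 0 0 0 0 0;0 0 0 0 0 0;0 0 0 0 0 0",
  "newtons": 5
}}

```text
time_s: 36.18
ee_pos: [0.5839, 0.3323, 0.0443]
eef_rot: [0.74, 0.015, 0.672, -0.014]
contact_force: [-2.2, 0.1, -1.3]
width: 0.623
```

Call:
{"method": "servo_tool", "body": {
  "steps": "0 0 0 0 0 0;0 0 0 0 0 0;0 0 0 0 0 0;0 0 0 0 0 0;0 0 0 0 0 0;0 0 0 0 0 0;0 0 0 0 0 0",
  "fingers": 0
}}

```text
time_s: 36.77
ee_pos: [0.5837, 0.3321, 0.0443]
eef_rot: [0.74, 0.015, 0.673, -0.014]
contact_force: [-0.2, 0.7, 0.2]
width: 0.99
```

Call:
{"method": "servo_tool", "body": {
  "steps": "-0.01 0 0 0 0 0;-0.03 0 0 0 0 0;-0.06 0 0 0 0 0;-0.095 0 0 0 0 0;-0.13 0 0 0 0 0;-0.15 0 0 0 0 0;-0.15 -0.03 0 0 0 0;-0.15 -0.07 0 0 0 0;-0.15 -0.11 0 0 0 0;-0.15 -0.15 0 0 0 0;-0.15 -0.19 0 0 0 0;-0.15 -0.23 0 0 0 0"
}}

```text
time_s: 37.77
ee_pos: [0.5593, 0.1008, 0.1939]
eef_rot: [0.74, 0.015, 0.672, -0.014]
contact_force: [1.0, 0.4, 0.6]
width: 0.999
```

Call:
{"method": "servo_tool", "body": {
  "steps": "0 -0.035 0 0 0 0;0 -0.07 0 0 0 0;0 -0.11 0 0 0 0;0 -0.15 0 0 0 0;0 -0.19 0 0 0 0;0 -0.23 0 0 0 0;0 -0.27 0 0 0 0;0 -0.31 0 0 0 0;0 -0.35 0 0 0 0;0 -0.39 0 0 0 0;0 -0.42 0 0 0 0;0 -0.42 0 0 0 0"
}}

```text
time_s: 38.77
ee_pos: [0.5414, -0.3219, 0.1917]
eef_rot: [0.74, 0.016, 0.673, -0.016]
contact_force: [0.8, 0.5, -0.0]
width: 1.002
```

Run:
```python
from h import *
o,r=state();print(o["time_s"],o["ee_pos"])
s=imaging.get_image("scene")[:,:,::-1];t=imaging.get_image("top")[:,:,::-1]
cv2.imwrite("pics/s_end.png",s);cv2.imwrite("pics/t_end.png",t)
a=cv2.resize(s[130:290,200:400],(400,320),interpolation=cv2.INTER_CUBIC)
b=cv2.resize(t[190:290,130:260],(400,320),interpolation=cv2.INTER_CUBIC)
a2=cv2.resize(s[225:281,335:405],(400,280),interpolation=cv2.INTER_CUBIC)[:280]
b2=cv2.resize(t[110:320,200:500],(400,280),interpolation=cv2.INTER_CUBIC)
cv2.imwrite("pics/end.png",np.vstack([np.hstack([a,b]),np.hstack([a2,b2])]))
```

```text
38.7667 [ 0.54144267 -0.32192382  0.19173547]
```

View pics/end.png

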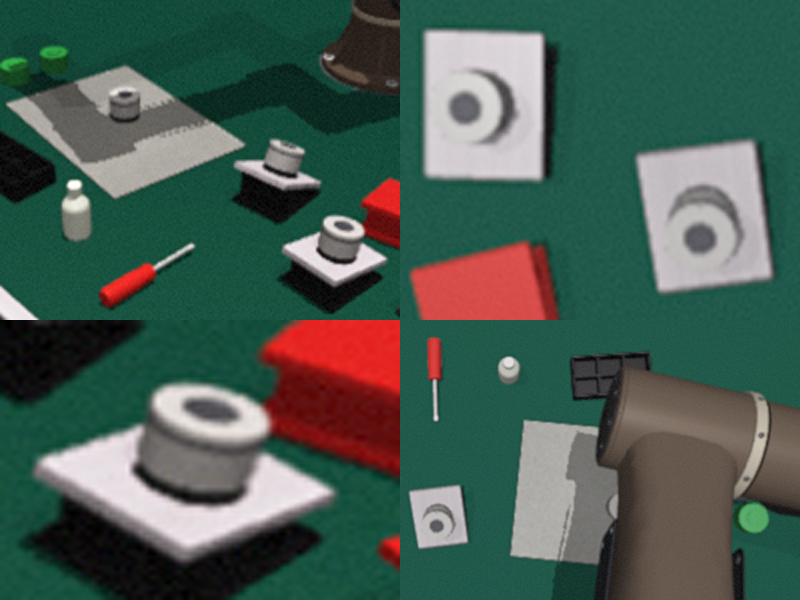

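Run:
```python
from h import *
p,e=tri((150.7,223.0),(371.3,242.8));n=R.from_euler("z",-2.5,degrees=True).as_matrix()@[-.196,0,.981]
q=p-.042*n;print("C cap top",p.round(4),e.round(2),"sole",q.round(4),"off deck centre",(q-[.582,.3304,.045]).round(4))
a=cv2.imread("pics/s_end.png").astype(int);b=imaging.get_image("scene")[:,:,::-1].astype(int)
d=np.abs(a-b).mean(2);print("rest areas change",d[195:295,300:400].mean().round(2),d[350:400,50:250].mean().round(2))
if np.abs(q[:2]-[.582,.3304]).max()<.012: bot.close_job();print("closed")
```

```text
C cap top [0.5763 0.333  0.0852] 0.47 sole [0.5846 0.3327 0.044 ] off deck centre [ 0.0026  0.0023 -0.001 ]
rest areas change 3.11 1.7
the job is handed in; nothing more can be done
closed
```

The grippiest weight is on the steep rest, the middling one is on the gentle rest, and the slickest is still standing on the mat. I handed the job in at about 39 s.

| Weight (by start place) | Drag distance | Drag force | Sole | Final place |
|---|---|---|---|---|
| nearest the rests | about 5.7 cm | about 6.3 N | grippy | steep rest, sole about 2 mm from the deck middle |
| far end of the row | about 5.8 cm | about 2.4 N | middling | gentle rest, sole about 3.5 mm from the deck middle |
| middle of the row | about 5.9 cm | about 1.3 N | slick | left standing on the mat |

In the last pictures both placed weights sit flat on their decks. The bottle and screwdriver look unmoved. The tray looks to be where it was, partly hidden behind the arm.

These checks disagreed or fell short:
- **Reported tool position:** it was about 25 mm too far along the fingers. I saw this in the pictures and corrected for it from then on.
- **First try at the steep rest:** it hit joint limits with the tool tilted 25°. I set the grippy weight back on the mat and regripped it with the tool leaning back. It touched the mat sideways with about 5.5 N as I set it down.
- **Slick reading:** 1.3 N is above the 0.6 N expected, with noise of about 0.5–1 N. The ranking of the three is still clear.
- **Last stillness check:** the rest areas changed slightly more between frames than an empty patch (3.1 against 1.7 grey levels). I took that as noise on the brighter surfaces and did not look into it further.

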